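Unfold the crank of the glue press and clamp the chair rail

ROBOT

A 7-joint arm with a two-finger parallel gripper is mounted at the origin on the work surface. World frame = base frame: x ahead of the robot, y to its left, z up, the work surface at z = 0. Lengths are in m, angles in degrees, forces in N, time in s.
With the tool pointing down it reaches from about 0.425 to 0.875 m from the base axis. Payload 4.7 kg.
Tool frame: the origin (TCP) lies between the finger pads; the fingertips stand env.finger_overhang ahead of it and the grasp point (between the pads) lies 5 mm behind it (env.finger_overhang is the distance from the TCP to the fingertips, in m); z points along the fingers, y is the line along which they close (so a half turn about z gives the same grasp; the last joint's range is limited). The gripper opens to 87 mm and grips with 3 to 60 N. Pads are 19 mm wide; open, the fingers measure 117 mm over their backs; the gripper's body (75 mm by 190 mm) begins 51 mm behind the grasp point.
Start: joints at [-67.03, 18.392, -4.016, 83.108, 1.295, 78.541, -3.26], TCP at [0.245, 0.602, 0.237] pointing down, gripper open.
Joint ranges: [-163.93, 163.93], [-17.29, 119.83], [-79.2, 71.16], [3.27, 140.29], [-89.18, 269.18], [5.43, 117.66], [-154.24, 154.24]. Speed limits (degrees/s): [147.25, 147.25, 180, 180, 180, 180, 180].

INTERFACE

Orientations are given as [roll, pitch, yaw] about the fixed x, y, z axes, in that order (R = Rz(yaw) Ry(pitch) Rx(roll)).
In Python, from cell import telemetry, eyes, env, models gives the robot as it stands. The module is installed in compiled form; this text tells all that it offers.
- The arm moves only by the tool drive_tool, never from a script. Its arguments are lists of equal length, an entry for each row: "angular": the turn, a rotation vector about the tool's x, y, z in rad, a list of three; "delta_pos": the shift along the tool's x, y, z in cm, a list of three; "gripper": the finger opening in cm, from 0 to 8.7. A call has 1 to 20 rows; each row shifts and turns the commanded pose from where the row before left it, along the tool's axes as they then stand; what a row does not reach is not made up. A row lasts 1/10 s, in which the tool goes at most 50 mm and 8.59 degrees, less where a joint would pass 70% of its speed; a pose out of reach is approached as far as the arm can. A call with a gripper value outside its range is refused whole. The fingers move at their own pace and stop on an object; "squeeze" is the grip in N (left out, the last holds). Time passes only in rows, so rows that do not move let the fingers close. It gives the time, the measured TCP pose, the force, the opening and the grip force at its end, in the units of the state.
- telemetry.get_obs(): the state, without advancing time (a new reading comes with each control period).
- eyes.read_camera(name): name is "scene" or "top" or "wrist"; returns a dict with "pixels" (480x640x3 uint8, red, green, blue), "mtx" (3x3 intrinsics, pixels), "D" ([k1, k2, p1, p2, k3] as OpenCV has them; the pictures are not rectified), "origin" and "orientation" of the camera in the world. Camera axes: x right, y down, z forward; pixel columns grow to the right and rows downward; lengths in m; the calibration is good to about 2 mm. A picture is of the moment at which its call begins. There is no depth.
- env.sign_off(): hands the job in; it is judged then, once.
Trained networks look in a picture, given as the dict that the camera call returned (one of the last four; its "shot" number tells which), for a name from the list of things; names that differ only in an ending like _2 or _b are one class to them, and where a whole thing is asked for, a point or a joint stands for the part that bears it (a point fixed in the world has none). Each returns a list of dicts, best first, with "p" (0 to 1); they miss things now and then, are a little off and sometimes report something else, mostly with a low value. They report only what shows in the picture. A call takes as long as a camera call. They do not tell look-alikes from the thing itself.
- models.search_frame(picture, target): "centre" ([column, row] in pixels, amid what is visible of it).
- models.cut_out(picture, target): "pixels" (480x640 bool, what is visible of it) and "centre" ([column, row] in pixels, amid what is visible of it).
The state is a dict: "time_s": time; "qpos": joint angles; "joint_velocities": joint speeds; "effort": joint torques, N m; "tool_pos": TCP position; "tool_rot": TCP orientation; "force": force on the tool from outside, world axes, zero at the start; "wrist_torque": the same for the moment, N m; "grip_width": finger opening in m; "grasp_force": force on a finger pad.
Only numpy, scipy, OpenCV 4.12 (cv2) and the standard library are available. Lean on these libraries where they do the work, as an engineer would, in place of code of your own. Each camera call takes 0.05 s, during which the arm holds its last target. There are 200 camera calls.

TASK

The glued chair rail lies in the little blue bench press: first unfold the red crank handle until it stands straight up, then turn the crank clockwise (seen from above) until the pad bears firmly on the rail. It is firm when the push at the handle has risen by about 5 N over what the free-running screw needs; 9 N more than that would crush the glued joint. Leave the handle standing up, let go, and do not shift the rail or the things round the press.

Things in the scene. Friction and masses are not known exactly. Their poses are not given: they have to be found in the camera images.
- hub (a point): Point on the crank's vertical axis, level with the pivot pin, 192 mm above the bench. The crank has a steel hub, 15 mm diameter, top at 182 mm; its arm is a flat steel bar 12 mm wide, top at 180 mm. Clockwise lowers the pad 40 mm a turn. Unloaded, the screw needs 0.45 N m (6.9 N at the handle) at every angle; it stays where left. Pad force adds 0.098 N at the handle per newton.
- pivot (a point): Centre of the level pin at the outer end of the crank arm, about which the handle folds; 65 mm from the crank's axis, 192 mm above the bench. It goes round with the crank. Hub to pivot is the arm's direction; the pin lies across it.
- handle_end (a point): Centre of the red handle's free end face, 88 mm from the pivot. Folded, the handle lies level over the arm, its end 23 mm beyond the hub's axis; upright, its end is 88 mm above the pivot. The red sleeve, 18 mm diameter, runs from 14 to 88 mm from the pivot and spins freely on its own axis, so it may be held while cranking.
- handle (a joint): Fold angle of the handle in rad: 0 folded flat along the arm, 1.57 upright, stop at 1.60. The free end rises and swings over, away from the hub and out over the pivot. Friction of 0.12 N m (about 1.6 N at the end) keeps it where it is left.
- pad: Round steel pressing pad, 46 mm diameter, on a stiff rubber buffer under the screw; origin in the centre of its underside. It goes straight down without turning and starts some 20 to 32 mm above the rail. Once it bears, its force rises steeply, from nothing to crushing (100 N) within about 3 mm of screw travel.
- rail: Glued-up wooden chair rail, 200 x 40 x 28 mm, loose, 0.35 to 0.7 kg, lying flat on the cork bed of the press (cork 24 mm above the bench) under the pad; origin in the centre of its underside, x along its length.
- glue: Orange glue bottle, 60 mm diameter, 155 mm high, upright on the bench; origin in the centre of its underside. Leave alone.
- varnish: Steel can, 72 mm diameter, 85 mm high, upright on the bench; origin in the centre of its underside. Leave alone.
- mallet: Wooden-headed hammer lying on the bench; leave alone.
- press: Blue bench press, bolted down; origin in the centre of the underside of its base (150 x 200 x 18 mm). Two posts (at +-80 mm along its y) carry a bridge 44 mm wide, 182 mm long, top at 152 mm; above it a steel boss, 36 mm diameter, up to 172 mm. Pushes at the handle are those felt while it turns; at a halt the screw holds itself, and the push reads 1 to 4 N less, most after long steps.
Not all that is in view belongs to the job. Of the things shaped like the rail, the wooden one is meant.

How it is judged (in metres and radians):
On the way, in this order (a step that is already met when the one before it is completed fails the run):
1. the handle stands unfolded, the pad not yet on the rail (value of joint handle above 1.4 rad and contact force between pad and rail below 1 N), for 0.2 s.
2. the pad bears firmly on the rail (contact force between pad and rail above 20 N and value of joint handle above 1.3 rad), for 0.3 s.
At the end, for the whole second after the job is handed in: The pad presses on the rail with more than 20 N, the handle stands unfolded (over 1.35 rad), the rail is within 12 mm of where it lay and everything is at rest (contact force between pad and rail above 20 N and value of joint handle above 1.35 rad and distance of rail from where it was at the start of the episode below 0.012 m and linear speed of rail below 0.02 m/s); the robot touches nothing.
It fails at once if the rail is crushed: pad force over 100 N (contact force between pad and rail above 100 N).
It fails at once if a bystander is pushed more than 30 mm (distance of any of glue, varnish, mallet from where it was at the start of the episode above 0.03 m).
It also fails if it takes over 67 s, if anything falls off the work surface, if the arm or the gripper's body presses on something with over 40 N, if the wrist force passes 120 N, or if a joint passes its speed limit or range.

## Working session

There is one attempt and no reset: what is moved stays moved. The work goes in short steps, Python scripts to look and compute and a tool call to move; the robot and the scene stay as the last step left them, time stands still between calls to the robot, and variables do not carry over. Pictures are saved under pics/ and viewed, at most 10 in all, crops included, and the job is handed in when it is done.

Besides the shell and the picture viewer there is one more tool, called after "Call:" as name(argument=value, ...), one argument or row to a line, values as JSON. drive_tool: Moves the arm, as the interface text tells. Its arguments: {"type":"object","properties":{"angular":{"type":"array","items":{"type":"array","items":{"type":"number"}}},"delta_pos":{"type":"array","items":{"type":"array","items":{"type":"number"}}},"gripper":{"type":"array","items":{"type":"number"}},"squeeze":{"type":"number"}},"required":["angular","delta_pos","gripper"]}

```bash
mkdir -p pics; cat > h.py <<'E'
import numpy as np, cv2
from scipy.spatial.transform import Rotation as R
from cell import telemetry, eyes, env, models
def camR(p):
    o=np.array(p["orientation"],float)
    if o.shape==(3,3): return o
    if o.size==4: return R.from_quat(o).as_matrix()
    return R.from_euler('xyz',o,degrees=True).as_matrix()
def ray(p,px):
    u=cv2.undistortPoints(np.array([[px]],float),np.array(p["mtx"]),np.array(p["D"],float))[0,0]
    return np.array(p["origin"]),camR(p)@np.array([u[0],u[1],1.])
def atz(p,px,z):
    o,d=ray(p,px); return o+d*(z-o[2])/d[2]
def proj(p,X):
    Rm=camR(p); r=cv2.projectPoints(np.array(X,float).reshape(-1,1,3),cv2.Rodrigues(Rm.T)[0],-Rm.T@np.array(p["origin"]),np.array(p["mtx"]),np.array(p["D"],float))[0]
    return r[:,0]
def save(p,n): cv2.imwrite("pics/"+n,p["pixels"][:,:,::-1])
E
python3 - <<'E'
from h import *
o=telemetry.get_obs(); print({k:np.round(v,3) for k,v in o.items()}, env.finger_overhang)
for c in("scene","top"):
    p=eyes.read_camera(c); save(p,c+"0.png"); print(c,p["origin"],p["orientation"])
    for t,z in(("hub",.192),("pivot",.192),("handle_end",.192),("handle",.192),("press",.1),("rail",.052),("pad",.08),("glue",.1),("varnish",.085),("mallet",.02)):
        try:
            for r in models.search_frame(p,t)[:3]: print(t,np.round(r["p"],2),np.round(r["centre"]),np.round(atz(p,r["centre"],z),3))
        except Exception as e: print(t,e)
E
```

```text
{'time_s': np.float64(0.0), 'qpos': array([-67.03 ,  18.437,  -4.018,  83.175,   1.295,  78.54 ,  -3.262]), 'joint_velocities': array([ 0.001,  0.004,  0.061, -0.069, -0.017, -0.118, -0.064]), 'effort': array([-1.0000e-03, -4.9129e+01, -4.0400e-01, -3.1253e+01, -6.4000e-02,
        4.4000e-02,  0.0000e+00]), 'tool_pos': array([0.245, 0.601, 0.235]), 'tool_rot': array([-1.79893e+02,  5.00000e-03,  1.57840e+02]), 'force': array([-0.403,  0.246, -0.407]), 'wrist_torque': array([ 0.036, -0.021,  0.03 ]), 'grasp_force': np.float64(0.0), 'grip_width': np.float64(0.087)} 0.014
scene [1.2807819  0.45047787 0.89361412] [-129.88582538    0.77265033  121.36244076]
hub 0.59 [341. 261.] [0.619 0.069 0.192]
pivot 0.57 [346. 259.] [0.61  0.074 0.192]
pivot 0.25 [356. 306.] [0.704 0.146 0.192]
handle_end 0.84 [343. 260.] [0.616 0.07  0.192]
handle 0.84 [350. 256.] [0.601 0.076 0.192]
press 0.72 [354. 304.] [0.627 0.101 0.1  ]
press 0.33 [351. 257.] [0.513 0.03  0.1  ]
rail 0.89 [416. 254.] [0.384 0.125 0.052]
rail 0.76 [349. 335.] [0.662 0.112 0.052]
pad 0.54 [354. 306.] [0.614 0.095 0.08 ]
glue 0.8
[... 179 characters left out ...]
 0.36289171 -0.00569194  1.36705943] [-1.74100315e+02 -9.88917966e-02 -9.01427325e+01]
hub 0.55 [284. 179.] [0.624 0.072 0.192]
pivot 0.62 [281. 182.] [0.616 0.079 0.192]
handle_end 0.56 [285. 182.] [0.617 0.07  0.192]
handle 0.64 [287. 181.] [0.62  0.067 0.192]
handle 0.62 [285. 208.] [0.559 0.069 0.192]
handle 0.57 [290. 183.] [0.614 0.06  0.192]
press 0.85 [280. 201.] [0.592 0.088 0.1  ]
rail 0.73 [285. 207.] [0.585 0.079 0.052]
rail 0.6 [274. 305.] [0.348 0.104 0.052]
rail 0.48 [282. 185.] [0.64  0.086 0.052]
glue 0.93 [159. 215.] [0.559 0.375 0.1  ]
varnish 0.89 [456. 200.] [ 0.598 -0.332  0.085]
varnish 0.49 [283. 206.] [0.582 0.081 0.085]
mallet 0.69 [449. 287.] [ 0.391 -0.324  0.02 ]
```

```bash
python3 - <<'E'
import cv2,numpy as np
s=cv2.imread("pics/scene0.png")[200:380,260:460]; t=cv2.imread("pics/top0.png")[130:270,220:350]
cv2.imwrite("pics/c0.png",np.hstack([cv2.resize(s,(400,360),interpolation=2),cv2.resize(t,(390,360),interpolation=2)]))
E
```

```text
(no output)
```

View pics/c0.png

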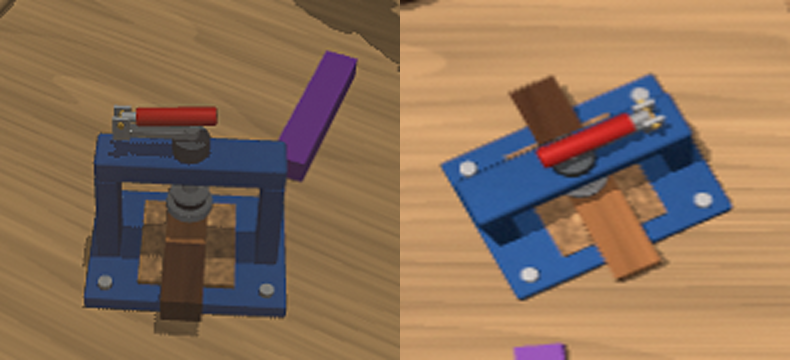

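View pics/scene0.png

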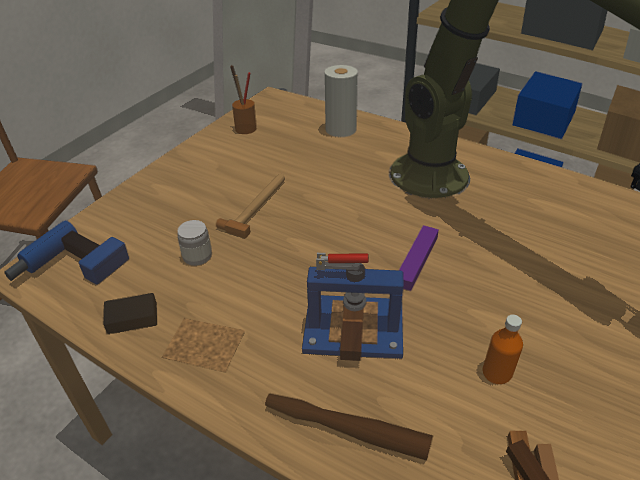

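The scene shows the folded handle as a red bar from (368,258) (free end) to (328,258), pivot at (321,259). In the top view the end is near (267,191) and the pivot near (303,175).

```bash
python3 - <<'E'
from h import *
for c,(x0,x1,y0,y1) in(("scene",(310,380,245,275)),("top",(255,315,160,205))):
    p=eyes.read_camera(c); im=p["pixels"].astype(int)
    m=(im[...,0]>110)&(im[...,1]<70)&(im[...,2]<70); k=np.zeros_like(m);k[y0:y1,x0:x1]=1; m&=k
    q=np.argwhere(m)[:,::-1].astype(float); w=np.array([atz(p,a,.194)[:2] for a in q]); ce=w.mean(0)
    d=np.linalg.svd(w-ce)[2][0]; t=(w-ce)@d
    print(c,len(q),"mid",ce.round(4),"dir",d.round(3),"len",np.ptp(t).round(4),(ce+d*t.min()).round(4),(ce+d*t.max()).round(4))
    for g in((("scene",(321.5,259)),("top",(302.7,175.1)))):
        if g[0]==c: print("pivot",atz(p,g[1],.192).round(4))
E
```

```text
scene 253 mid [0.604  0.0744] dir [ 0.527 -0.85 ] len 0.0728 [0.5854 0.1043] [0.6238 0.0425]
pivot [0.6337 0.0344 0.192 ]
top 247 mid [0.6119 0.0786] dir [-0.438  0.899] len 0.073 [0.6281 0.0454] [0.5961 0.111 ]
pivot [0.6322 0.0317 0.192 ]
```

Call:
drive_tool(
  delta_pos=[
    [0,0,-2],
    [0,0,-3],
    [-3.7,-2.36,-0.2],
    [-3.7,-2.36,-0.2],
    [-3.7,-2.36,-0.2],
    [-3.7,-2.36,-0.2],
    [-3.7,-2.36,-0.2],
    [-3.7,-2.36,-0.2],
    [-3.7,-2.36,0],
    [-3.7,-2.36,0],
    [-3.7,-2.36,0],
    [-3.7,-2.36,0],
    [-3.7,-2.36,0],
    [-3.7,-2.36,0],
    [-3.7,-2.36,0],
    [-3.7,-2.36,0],
  ],
  angular=[
    [0,0,0],
    [0,0,0],
    [0,0,0],
    [0,0,0],
    [0,0,0],
    [0,0,0],
    [0,0,0],
    [0,0,0],
    [0,0,0],
    [0,0,0],
    [0,0,0],
    [0,0,0],
    [0,0,0],
    [0,0,0],
    [0,0,0],
    [0,0,0],
  ],
  gripper=[5,5,5,5,5,5,5,5,5,5,5,5,5,5,5,5],
  squeeze=12,
)

```text
time_s: 2.8
tool_pos: [0.6012, 0.0992, 0.2989]
tool_rot: [180.0, 0.0, 157.9]
force: [0.6, 0.9, 0.6]
grip_width: 0.0497
grasp_force: 0.0
```

Call:
drive_tool(
  delta_pos=[
    [0,0,0],
    [0,0,0],
    [0,0,0],
    [0,0,0],
    [0,0,0],
    [0,0,0],
    [0,0,0],
    [0,0,0],
  ],
  angular=[
    [0,0,0.122],
    [0,0,0.122],
    [0,0,0.122],
    [0,0,0.122],
    [0,0,0.122],
    [0,0,0.122],
    [0,0,0],
    [0,0,0],
  ],
  gripper=[5,5,5,5,5,5,5,5],
)

```text
time_s: 3.6
tool_pos: [0.6003, 0.1007, 0.2986]
tool_rot: [180.0, -0.0, 116.1]
force: [-0.2, -0.5, -0.9]
grip_width: 0.0502
grasp_force: 0.0
```

```bash
python3 - <<'E'
from h import *
p=eyes.read_camera("wrist"); save(p,"w1.png"); o=telemetry.get_obs(); print(o["tool_pos"],o["tool_rot"],o["force"],o["time_s"],p["origin"])
im=p["pixels"].astype(int); m=((im[...,0]>90)&(im[...,1]<60)&(im[...,2]<60)).astype(np.uint8)
n,l,s,_=cv2.connectedComponentsWithStats(m); i=1+s[1:,4].argmax(); q=np.argwhere(l==i)[:,::-1].astype(float)
w=np.array([atz(p,a,.197)[:2] for a in q]); ce=w.mean(0); d=np.linalg.svd(w-ce,full_matrices=False)[2][0]; t=(w-ce)@d
print(len(q),ce.round(4),d.round(4),(ce+d*t.min()).round(4),(ce+d*t.max()).round(4))
for n in("hub","pivot","handle_end","handle","glue"):
    for r in models.search_frame(p,n)[:2]: print(n,round(r["p"],2),np.round(r["centre"]),atz(p,r["centre"],.192).round(4))
E
```

```text
[0.6002871  0.10070546 0.29859937] [ 1.79994142e+02 -2.49421541e-03  1.16054270e+02] [-0.17957016  0.49370184 -1.05303483] 3.65 [0.5714825  0.16069504 0.44676884]
2459 [0.6074 0.0873] [ 0.4558 -0.8901] [0.5949 0.1117] [0.6206 0.0616]
hub 0.57 [312. 272.] [0.6076 0.0793 0.192 ]
pivot 0.62 [317. 265.] [0.6085 0.0848 0.192 ]
handle_end 0.92 [318. 264.] [0.6085 0.0858 0.192 ]
handle 0.79 [317. 265.] [0.6086 0.085  0.192 ]
glue 0.7 [351. 211.] [0.6116 0.1248 0.192 ]
```

View pics/w1.png

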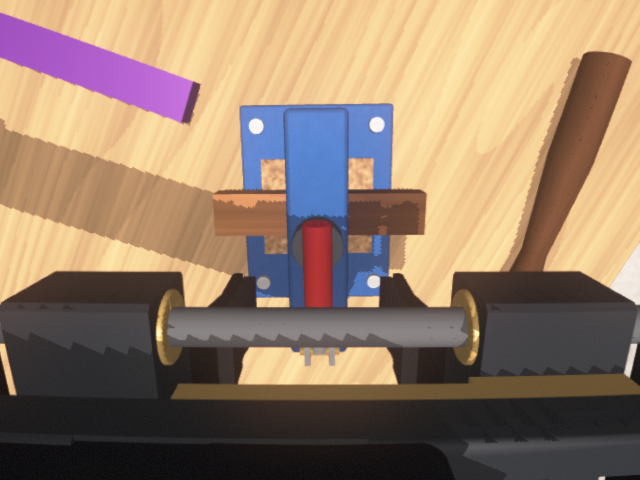

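The wrist view shows the red handle at columns 303–332, with its end at (318,222), lying over the boss and nearly centred between the fingers. The pivot fork is at (320,352). I go down and grip.

Call:
drive_tool(
  delta_pos=[
    [0,0,1.5],
    [0,0,1.5],
    [0,0,1.5],
    [0,0,1.5],
    [0,0,1.5],
    [0,0,1.5],
    [0,0,1.0],
    [0,0,0.6],
    [0,0,0],
    [0,0,0],
    [0,0,0],
    [0,0,0],
    [0,0,0],
    [0,0,0],
    [0,0,0],
    [0,0,0],
  ],
  angular=[
    [0,0,0],
    [0,0,0],
    [0,0,0],
    [0,0,0],
    [0,0,0],
    [0,0,0],
    [0,0,0],
    [0,0,0],
    [0,0,0],
    [0,0,0],
    [0,0,0],
    [0,0,0],
    [0,0,0],
    [0,0,0],
    [0,0,0],
    [0,0,0],
  ],
  gripper=[5,5,5,5,5,5,5,5,5,1,1,1,1,1,1,1],
  squeeze=12,
)

```text
time_s: 5.5
tool_pos: [0.6003, 0.1006, 0.1928]
tool_rot: [180.0, -0.0, 115.9]
force: [-1.2, -0.4, 1.0]
grip_width: 0.0175
grasp_force: 12.0
```

Call:
drive_tool(
  delta_pos=[
    [-0.03,0,-0.66],
    [-0.09,0,-0.66],
    [-0.15,0,-0.64],
    [-0.2,0,-0.63],
    [-0.25,0.01,-0.61],
    [-0.31,0.01,-0.59],
    [-0.36,0.01,-0.56],
    [-0.4,0.01,-0.52],
    [-0.45,0.01,-0.48],
    [-0.49,0.01,-0.45],
    [-0.52,0.01,-0.4],
    [-0.56,0.01,-0.36],
    [0,0,0],
    [0,0,0],
  ],
  angular=[
    [0,0,0],
    [0,0,0],
    [0,0,0],
    [0,0,0],
    [0,0,0],
    [0,0,0],
    [0,0,0],
    [0,0,0],
    [0,0,0],
    [0,0,0],
    [0,0,0],
    [0,0,0],
    [0,0,0],
    [0,0,0],
  ],
  gripper=[1,1,1,1,1,1,1,1,1,1,1,1,1,1],
)

```text
time_s: 6.9
tool_pos: [0.6179, 0.0664, 0.259]
tool_rot: [180.0, 0.0, 115.9]
force: [-0.1, -1.0, -1.7]
grip_width: 0.018
grasp_force: 12.0
```

Call:
drive_tool(
  delta_pos=[
    [-0.59,0.01,-0.3],
    [-0.61,0.01,-0.25],
    [-0.63,0.01,-0.2],
    [-0.65,0.01,-0.14],
    [-0.66,0.01,-0.09],
    [-0.66,0.01,-0.03],
    [0,0,0],
    [0,0,0],
    [0,0,0],
  ],
  angular=[
    [0,0,0],
    [0,0,0],
    [0,0,0],
    [0,0,0],
    [0,0,0],
    [0,0,0],
    [0,0,0],
    [0,0,0],
    [0,0,0],
  ],
  gripper=[1,1,1,1,1,1,1,1,1],
)

```text
time_s: 7.8
tool_pos: [0.6354, 0.0316, 0.2687]
tool_rot: [179.9, 0.1, 115.8]
force: [0.6, 0.5, -0.9]
grip_width: 0.0173
grasp_force: 12.0
```

```bash
python3 - <<'E'
from h import *
a=[]
for c in("scene","top"):
    p=eyes.read_camera(c); x=proj(p,[[.635,.033,.19],[.635,.033,.28]]); print(c,x.round(0).tolist())
    u,v=x.mean(0).astype(int); a.append(cv2.resize(p["pixels"][v-50:v+70,u-65:u+65,::-1],(390,360),interpolation=2))
cv2.imwrite("pics/c2.png",np.hstack(a)); print(telemetry.get_obs()["force"])
E
```

```text
scene [[320.0, 260.0], [319.0, 222.0]]
top [[302.0, 174.0], [301.0, 164.0]]
[ 0.78133553 -1.19278499 -0.31467578]
```

View pics/c2.png

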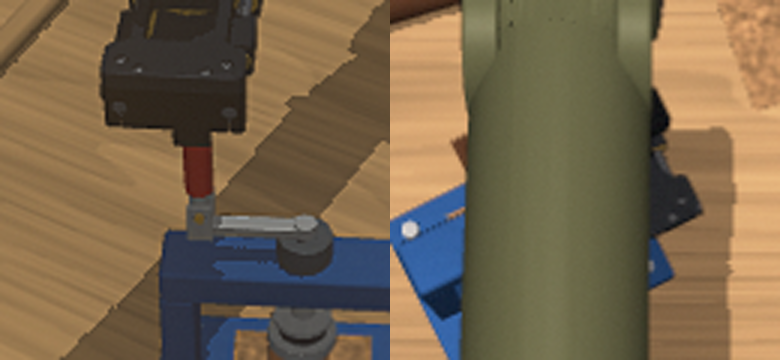

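The handle is upright, held in the fingers: red sleeve at (200,170) above the fork at (200,222), scene crop. Now I firm up the grip and crank the first quarter turn.

Call:
drive_tool(
  delta_pos=[
    [0,0,0],
    [0,0,0],
    [0.02,-0.57,0],
    [0.07,-0.56,0],
    [0.12,-0.55,0],
    [0.17,-0.54,0],
    [0.22,-0.52,0],
    [0.26,-0.5,0],
    [0.3,-0.48,0],
    [0.35,-0.45,0],
    [0.38,-0.42,0],
  ],
  angular=[
    [0,0,0],
    [0,0,0],
    [0,0,0],
    [0,0,0],
    [0,0,0],
    [0,0,0],
    [0,0,0],
    [0,0,0],
    [0,0,0],
    [0,0,0],
    [0,0,0],
  ],
  gripper=[1,1,1,1,1,1,1,1,1,1,1],
  squeeze=40,
)

```text
time_s: 9.0
tool_pos: [0.5868, 0.0281, 0.2687]
tool_rot: [179.8, 0.2, 115.8]
force: [5.1, -3.4, -2.3]
grip_width: 0.0171
grasp_force: 40.0
```

Call:
drive_tool(
  delta_pos=[
    [0.42,-0.38,0],
    [0.45,-0.34,0],
    [0.48,-0.3,0],
    [0.5,-0.26,0],
    [0.52,-0.22,0],
    [0.54,-0.17,0],
    [0.55,-0.12,0],
    [0.56,-0.07,0],
    [0.57,-0.02,0],
  ],
  angular=[
    [0,0,0],
    [0,0,0],
    [0,0,0],
    [0,0,0],
    [0,0,0],
    [0,0,0],
    [0,0,0],
    [0,0,0],
    [0,0,0],
  ],
  gripper=[1,1,1,1,1,1,1,1,1],
)

```text
time_s: 9.9
tool_pos: [0.5486, 0.0591, 0.2686]
tool_rot: [-180.0, 0.3, 115.7]
force: [1.2, -7.8, 0.2]
grip_width: 0.0166
grasp_force: 40.0
```

Call:
drive_tool(
  delta_pos=[
    [0.57,0.02,0],
    [0.56,0.07,0],
    [0.55,0.12,0],
    [0.54,0.17,0],
    [0.52,0.22,0],
    [0.5,0.26,0],
    [0.48,0.3,0],
    [0.45,0.34,0],
    [0.42,0.38,0],
  ],
  angular=[
    [0,0,0],
    [0,0,0],
    [0,0,0],
    [0,0,0],
    [0,0,0],
    [0,0,0],
    [0,0,0],
    [0,0,0],
    [0,0,0],
  ],
  gripper=[1,1,1,1,1,1,1,1,1],
)

```text
time_s: 10.8
tool_pos: [0.5436, 0.1094, 0.2685]
tool_rot: [-179.7, 0.1, 115.8]
force: [-4.4, -6.1, 4.0]
grip_width: 0.0168
grasp_force: 40.0
```

Call:
drive_tool(
  delta_pos=[
    [0.43,0.38,0],
    [0.4,0.41,0],
    [0.31,0.48,0],
    [0.27,0.5,0],
    [0.22,0.52,0],
    [0.17,0.54,0],
    [0.12,0.55,0],
  ],
  angular=[
    [0,0,0],
    [0,0,0],
    [0,0,0],
    [0,0,0],
    [0,0,0],
    [0,0,0],
    [0,0,0],
  ],
  gripper=[1,1,1,1,1,1,1],
)

```text
time_s: 11.5
tool_pos: [0.5657, 0.1418, 0.2685]
tool_rot: [-179.7, 0.1, 115.8]
force: [-3.6, -5.4, 4.0]
grip_width: 0.0173
grasp_force: 40.0
```

```bash
cat > st.py <<'E'
from h import *
o=telemetry.get_obs(); H=np.array([.6055,.0911]); r=o["tool_pos"][:2]-H; f=np.arctan2(r[1],r[0]); F=o["force"]
print("phi",np.degrees(f).round(1),"alpha",(116-np.degrees(f)).round(1),"r",np.linalg.norm(r).round(4),"Ft",(F[0]*np.sin(f)-F[1]*np.cos(f)).round(2),"Fr",(F[0]*np.cos(f)+F[1]*np.sin(f)).round(2),"Fz",F[2].round(1),o["time_s"])
E
python3 st.py; python3 - <<'E'
from h import *
p=eyes.read_camera("scene"); u,v=354,300
cv2.imwrite("pics/c3.png",cv2.resize(p["pixels"][v-100:v+60,u-80:u+80,::-1],(600,600),interpolation=2))
E
```

```text
phi 128.1 alpha -12.1 r 0.0645 Ft -6.13 Fr -2.03 Fz 4.0 11.5
```

View pics/c3.png

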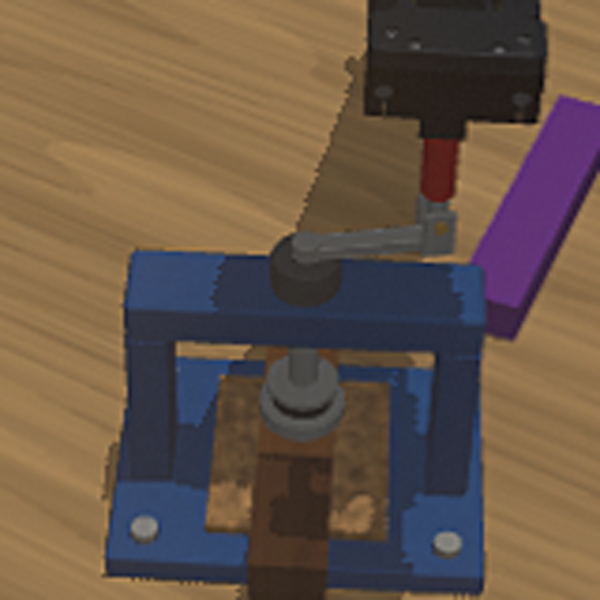

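The handle stands upright at (440,190) with the crank turned about 170°. The pad at (302,400) is still a little above the rail. From here I use small steps.

Call:
drive_tool(
  delta_pos=[
    [0.03,0.33,0],
    [0.03,0.34,0],
    [0.02,0.34,0],
    [0.01,0.34,0],
    [-0.01,0.34,0],
  ],
  angular=[
    [0,0,0],
    [0,0,0],
    [0,0,0],
    [0,0,0],
    [0,0,0],
  ],
  gripper=[1,1,1,1,1],
)

```text
time_s: 12.05
tool_pos: [0.5802, 0.1504, 0.2685]
tool_rot: [-179.7, 0.0, 115.8]
force: [-4.5, -4.4, 3.1]
grip_width: 0.0168
grasp_force: 40.0
```

```bash
python3 st.py
```

```text
phi 113.1 alpha 2.9 r 0.0644 Ft -5.91 Fr -2.3 Fz 3.1 12.05
```

Still free-running, so I continue with 3° rows.

Call:
drive_tool(
  delta_pos=[
    [-0.03,0.34,0],
    [-0.04,0.34,0],
    [-0.06,0.33,0],
    [-0.08,0.33,0],
  ],
  angular=[
    [0,0,0],
    [0,0,0],
    [0,0,0],
    [0,0,0],
  ],
  gripper=[1,1,1,1],
)

```text
time_s: 12.45
tool_pos: [0.593, 0.1544, 0.2685]
tool_rot: [-179.7, 0.0, 115.8]
force: [-4.8, -3.6, 5.2]
grip_width: 0.017
grasp_force: 40.0
```

```bash
python3 st.py
```

```text
phi 101.2 alpha 14.8 r 0.0645 Ft -5.41 Fr -2.65 Fz 5.2 12.45
```

Call:
drive_tool(
  delta_pos=[
    [-0.13,0.32,0],
    [-0.14,0.31,0],
    [-0.14,0.31,0],
    [-0.15,0.31,0],
  ],
  angular=[
    [0,0,0],
    [0,0,0],
    [0,0,0],
    [0,0,0],
  ],
  gripper=[1,1,1,1],
)

```text
time_s: 12.85
tool_pos: [0.6064, 0.1556, 0.2685]
tool_rot: [-179.7, -0.1, 115.9]
force: [-6.2, -3.7, 4.3]
grip_width: 0.0169
grasp_force: 40.0
```

```bash
python3 st.py
```

```text
phi 89.2 alpha 26.8 r 0.0645 Ft -6.18 Fr -3.77 Fz 4.3 12.85
```

Call:
drive_tool(
  delta_pos=[
    [-0.2,0.28,0],
    [-0.22,0.27,0],
    [-0.23,0.26,0],
    [-0.21,0.27,0],
  ],
  angular=[
    [0,0,0],
    [0,0,0],
    [0,0,0],
    [0,0,0],
  ],
  gripper=[1,1,1,1],
)

```text
time_s: 13.25
tool_pos: [0.6196, 0.1539, 0.2685]
tool_rot: [-179.7, -0.1, 115.9]
force: [-6.7, -2.0, 4.7]
grip_width: 0.0168
grasp_force: 40.0
```

```bash
python3 st.py
```

```text
phi 77.3 alpha 38.7 r 0.0644 Ft -6.11 Fr -3.46 Fz 4.7 13.25
```

Call:
drive_tool(
  delta_pos=[
    [-0.26,0.23,0],
    [-0.27,0.22,0],
    [-0.25,0.23,0],
    [-0.26,0.22,0],
  ],
  angular=[
    [0,0,0],
    [0,0,0],
    [0,0,0],
    [0,0,0],
  ],
  gripper=[1,1,1,1],
)

```text
time_s: 13.65
tool_pos: [0.6316, 0.1499, 0.2685]
tool_rot: [-179.7, -0.3, 116.0]
force: [-8.1, 2.2, 5.5]
grip_width: 0.0171
grasp_force: 40.0
```

```bash
python3 st.py
```

```text
phi 66.1 alpha 49.9 r 0.0643 Ft -8.25 Fr -1.28 Fz 5.5 13.65
```

Call:
drive_tool(
  delta_pos=[
    [-0.18,0.14,0],
    [-0.18,0.13,0],
  ],
  angular=[
    [0,0,0],
    [0,0,0],
  ],
  gripper=[1,1],
)

```text
time_s: 13.85
tool_pos: [0.6351, 0.1484, 0.2685]
tool_rot: [-179.6, -0.3, 116.0]
force: [-9.8, 1.7, 5.4]
grip_width: 0.017
grasp_force: 40.0
```

```bash
python3 st.py
```

```text
phi 62.7 alpha 53.3 r 0.0645 Ft -9.45 Fr -2.98 Fz 5.4 13.85
```

Call:
drive_tool(
  delta_pos=[
    [-0.19,0.12,0],
    [-0.19,0.11,0],
  ],
  angular=[
    [0,0,0],
    [0,0,0],
  ],
  gripper=[1,1],
)

```text
time_s: 14.05
tool_pos: [0.6384, 0.1467, 0.2685]
tool_rot: [-179.6, -0.4, 116.1]
force: [-10.4, 2.6, 5.8]
grip_width: 0.0165
grasp_force: 40.0
```

```bash
python3 st.py
```

```text
phi 59.4 alpha 56.6 r 0.0646 Ft -10.22 Fr -3.06 Fz 5.8 14.05
```

Call:
drive_tool(
  delta_pos=[
    [-0.2,0.1,0],
  ],
  angular=[
    [0,0,0],
  ],
  gripper=[1],
)

```text
time_s: 14.15
tool_pos: [0.64, 0.1457, 0.2685]
tool_rot: [-179.6, -0.4, 116.1]
force: [-10.8, 2.3, 6.0]
grip_width: 0.017
grasp_force: 40.0
```

```bash
python3 st.py
```

```text
phi 57.7 alpha 58.3 r 0.0646 Ft -10.41 Fr -3.83 Fz 6.0 14.15
```

Push has risen about 4.3 N with short steps, so roughly 45 N on the pad. I hold briefly, release and retreat upward.

Call:
drive_tool(
  delta_pos=[
    [0,0,0],
    [0,0,0],
    [0,0,0],
    [0,0,0],
    [0,0,0],
    [0,0,0],
    [0,0,0],
    [0,0,0],
    [0,0,0],
    [0,0,-1],
    [0,0,-2],
    [0,0,-2],
    [0,0,-2],
    [0,0,-2],
    [0,0,-2],
    [0,0,-2],
    [0,0,0],
    [0,0,0],
  ],
  angular=[
    [0,0,0],
    [0,0,0],
    [0,0,0],
    [0,0,0],
    [0,0,0],
    [0,0,0],
    [0,0,0],
    [0,0,0],
    [0,0,0],
    [0,0,0],
    [0,0,0],
    [0,0,0],
    [0,0,0],
    [0,0,0],
    [0,0,0],
    [0,0,0],
    [0,0,0],
    [0,0,0],
  ],
  gripper=[1,1,1,1,5,5,5,5,5,5,5,5,5,5,5,5,5,5],
)

```text
time_s: 15.95
tool_pos: [0.6445, 0.1424, 0.3985]
tool_rot: [179.9, 0.0, 115.9]
force: [-0.1, -0.5, -0.3]
grip_width: 0.0498
grasp_force: 0.0
```

```bash
python3 st.py; python3 - <<'E'
from h import *
a=[]
for c,u,v in(("scene",354,290),("wrist",320,240)):
    p=eyes.read_camera(c); im=p["pixels"][...,::-1]
    a.append(cv2.resize(im[v-90:v+70,u-80:u+80] if c=="scene" else im,(400,400),interpolation=2))
cv2.imwrite("pics/c4.png",np.hstack(a))
E
```

```text
phi 52.7 alpha 63.3 r 0.0644 Ft 0.24 Fr -0.43 Fz -0.3 15.95
```

View pics/c4.png

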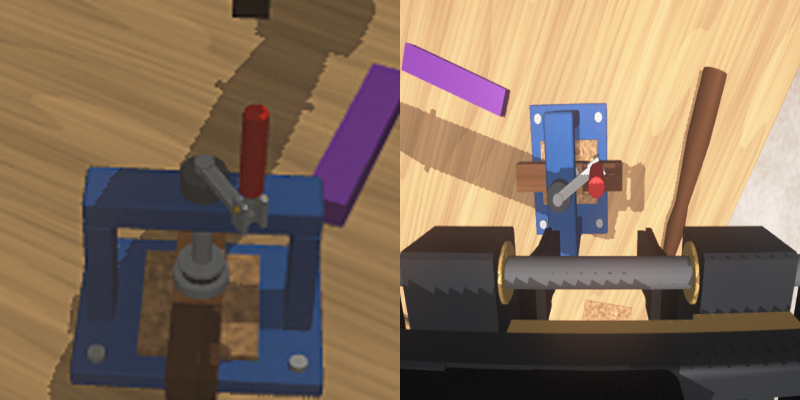

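The handle stands upright at (255,150), left half. The pad at (202,275) sits on the rail, the gripper is well clear, and nothing has shifted. I hand the job in.

```bash
python3 -c "
from cell import env
print(env.sign_off())"
```

```text
the job is handed in; nothing more can be done
None
```

I unfolded the handle upright and turned the crank clockwise until the push at the handle had risen about 4 N (estimated 40–45 N on the rail, not measured directly), then let go and handed the job in at about 16 s; the sign-off call returned no verdict.

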